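# Run a pin punch along a jig seam and drive the roll pin into its pocket

### The arm

A 6-joint arm with a two-finger parallel gripper is mounted at the origin on the work surface. World frame = base frame: x ahead of the robot, y to its left, z up, the work surface at z = 0. Lengths are in m, angles in rad, forces in N, time in s.
With the tool pointing down it reaches from about 0.4 to 0.825 m from the base axis. Payload 7 kg.
Tool frame: the origin (TCP) lies at the very end of the fingers, on their centre line; the grasp point (between the pads) lies 19 mm behind it; z points along the fingers, y is the line along which they close (so a half turn about z gives the same grasp; the last joint's range is limited). The gripper opens to 88 mm and grips with 3 to 60 N. Pads are 19 mm wide; open, the fingers measure 130 mm over their backs; the gripper's body (78 mm by 193 mm) begins 47 mm behind the grasp point.
Start: joints at [1.573, 0.359, 0.012, 0, -1.224, -0.288], TCP at [0.19, 0.648, 0.227] pointing down, gripper open.
Joint ranges: [-3.07, 3.07], [-1.43, 2.12], [-1.02, 1.25], [-3.03, 1.67], [-3.05, -0], [-3.03, 3.03]. Speed limits (rad/s): [2.39, 2.39, 3.01, 3.14, 3.14, 3.14].

### API

Orientations are given as [roll, pitch, yaw] about the fixed x, y, z axes, in that order (R = Rz(yaw) Ry(pitch) Rx(roll)).
In Python, from station import * gives the robot as it stands.
- The arm moves only by the tool servo_tool, never from a script. Its argument "moves" is a list of rows, each an object of numbers: "jaw": the opening, from 0 (shut) to 1 (fully open); "dx", "dy", "dz": the shift along the world's x, y, z in m; "roll": the turn about the world's z in degrees. A call has exactly 10 rows; each row shifts and turns the commanded pose from where the row before left it; what a row does not reach is not made up. A row lasts 1/8 s, in which the tool goes at most 62.5 mm and 10.7 degrees, less where a joint would pass 70% of its speed; a pose out of reach is approached as far as the arm can. A call with a gripper value outside its range is refused whole. The fingers move at their own pace and stop on an object; "newtons" is the grip in N (left out, the last holds). Time passes only in rows, so rows that do not move let the fingers close, or fill a call up. It gives the time, the measured TCP pose, the force, the opening and the grip force at its end, in the units of the state.
- get_state(): the state, without advancing time (a new reading comes with each control period).
- grab_frame(name): name is "scene" or "top" or "wrist"; returns (picture, depth): 420x560x3 uint8, red, green, blue; 420x560 float32, m along the optical axis (not along the pixel's ray), 0 where there is no reading.
- calibration(name): a dict with "intrinsics" (3x3 intrinsics, pixels), "R" (3x3) and "t" (3): a world point X has camera coordinates R X + t. Camera axes: x right, y down, z forward; pixel columns grow to the right and rows downward; lengths in m; the calibration is good to about 2 mm. A picture is of the moment at which its call begins: read the wrist's pose just before it. calibration takes no time and is no camera call; for the wrist camera it gives the pose at the moment of the call.
- job_done(): hands the job in; it is judged then, once.
The state is a dict: "t": time; "q": joint angles; "qd": joint speeds; "joint_efforts": joint torques, N m; "eef_pos": TCP position; "ee_rot": TCP orientation; "force": force on the tool from outside, world axes, zero at the start; "moment": the same for the moment, N m; "width": finger opening in m; "gripper_force": force on a finger pad.
Only numpy, scipy, OpenCV 4.12 (cv2) and the standard library are available. Lean on these libraries where they do the work, as an engineer would, in place of code of your own. Each camera call takes 0.05 s, during which the arm holds its last target. There are 200 camera calls.

### The job

Take the aluminium pin punch out of its fork rest and lower its tip into the closed end of the seam in the steel jig, behind the small black roll pin standing in the seam. Guide the tip slowly and steadily (about 3 cm a second) down in the seam, round both bends, driving the pin ahead of it with the tip until the pin drops into the square pocket at the far end; keep your fingers off the pin and don't bear hard on the jig. Then hang the punch back upright by its collar on the fork rest, and leave the other things where they lie.

Things in the scene. Friction and masses are not known exactly. Their poses are not given: they have to be found in the camera images.
- jig: Fixed jig 150 (x) x 250 (y) x 38 mm: grey base, two 12 mm steel cover plates with an open seam (slot) between. Origin: centre of underside, z up. Seam 20 mm wide, 12 mm deep, floor 26 mm and plate top 38 mm above the bench. Its centre line in the jig's x, y (mm): (22,-98), (22,-32), (-22,32), (-22,88): straight legs, two 35 degree bends. Bolt heads 4 mm high, clear of the seam.
- seam_start (a point): Point on the seam floor on the centre line, 14 mm from the closed end wall: where the punch tip first goes down. The pin stands 30 to 50 mm further along the seam.
- seam_bend1 (a point): First bend: point on the seam floor on the centre line, 66 mm from seam_start.
- seam_bend2 (a point): Second bend: point on the seam floor on the centre line, 78 mm from seam_bend1.
- seam_pocket (a point): Centre of the mouth of the catch pocket, at seam floor height, 56 mm from seam_bend2. The pocket is 28 x 28 mm and 20 mm deep below the seam floor; its near edge lies 14 mm before this point, and the seam ends at its far wall.
- pin: Small black steel roll pin, 16 mm diameter, 14 mm tall, about 16 g, standing loose on the seam floor in the first leg, between seam_start and seam_bend1. Origin: centre of its underside as it stands. It is too wide for the 8 mm punch tip to get past it in the seam; oiled, so it slides easily when pushed.
- pin_center (a point): Middle of the small roll pin (7 mm above its underside as it stands).
- punch: Aluminium pin punch, 136 mm long, about 120 g, round; hangs upright in the fork rest, tip down. Origin: centre of the tip's flat end; z runs up along the punch. Tip 8 mm diameter from 0 to 40 mm, shank 14 mm from 40 to 70, collar 40 mm diameter from 70 to 76, knurled grip 20 mm diameter from 76 to 136 mm (grip it at about 106).
- fork: Fixed steel fork rest: base plate 100 x 80 mm, post at its +x end, two level prongs along x, tops 90 mm above the bench, 24 mm apart, each 12 mm wide. The punch hangs by its collar on both prongs, shank in the gap. Stops at the prong ends (40 mm to -x of the seat) and the post (35 mm to +x) rise 6 mm above the prongs. Origin: centre of underside, right below the seat.
- fork_seat (a point): Middle of the rest between the prongs, at prong top height (90 mm): the underside of the punch's collar belongs here, and then the tip is 20 mm above the bench.
- hook_tip: yellow cast crane-hook tip with a round boss, about 60 x 110 x 30 mm, loose; it stands across the jig from the fork rest, left or right
- spring_pack: red latch spring pack: six short red springs between two dark plates, 44 x 60 x 36 mm, loose, beyond the jig
- ring_gauge: plain steel ring lying flat, 70 mm outside, 48 mm bore, 18 mm high, loose
- spare_pin: bigger spare black roll pin, 20 mm diameter, 45 mm tall, standing on the bench, loose; not the one to be driven
- hammer: hammer lying beyond the jig, loose
Things that resemble listed ones, but are neither listed nor needed, are in the scene too. Of the things that look like the fork, take the one that is farthest to the robot's left at the start.

How it is judged:
On the way, in this order (a step that is already met when the one before it is completed fails the run):
1. the punch tip is down in the seam at its closed end (within 12 mm of seam_start, at least 4 mm below the plates' top) (horizontal distance between punch and seam_start below 0.012 m and z of punch in the frame of jig below 0.034 m), for 0.1 s.
2. the punch tip, down in the seam, passes the first bend (within 12 mm) (horizontal distance between punch and seam_bend1 below 0.012 m and z of punch in the frame of jig below 0.034 m), for 0.1 s.
3. the punch tip, down in the seam, passes the second bend (within 12 mm) (horizontal distance between punch and seam_bend2 below 0.012 m and z of punch in the frame of jig below 0.034 m), for 0.1 s.
4. the roll pin has dropped into the pocket (horizontal distance between pin_center and seam_pocket below 0.014 m and z of pin_center in the frame of jig below 0.02 m), for 0.2 s.
At the end, for the whole second after the job is handed in: The roll pin rests in the pocket (middle within 14 mm of its centre, 6 mm or more below the seam floor); the punch hangs at rest by its collar on the fork: tip within 25 mm of the seat's vertical line and 5 mm of its hanging height, upright within 0.1 rad (all of step 4 and linear speed of each of pin, punch below 0.02 m/s and horizontal distance between punch and fork_seat below 0.025 m and z of punch in the frame of fork between 0.015 and 0.025 m and angle between punch's own z axis and vertical below 0.1 rad); the robot touches nothing.
It fails at once if the punch moves faster than 0.15 m/s while its tip is more than 4 mm down in the seam (z of punch in the frame of jig below 0.034 m and x of punch in the frame of jig between -0.075 and 0.075 m and y of punch in the frame of jig between -0.125 and 0.125 m and linear speed of punch above 0.15 m/s).
It fails at once if the fingers touch the small roll pin (contact force between the fingers and pin above 0.3 N).
It fails at once if the punch bears on the jig with more than 30 N (contact force between punch and jig above 30 N).
It fails at once if the hook tip, spring pack, ring gauge, spare pin or hammer is shifted by more than 20 mm (distance of any of hook_tip, spring_pack, ring_gauge, spare_pin, hammer from where it was at the start of the episode above 0.02 m).
It also fails if it takes over 64 s, if anything falls off the work surface, if the arm or the gripper's body presses on something with over 40 N, if the wrist force passes 120 N, or if a joint passes its speed limit or range.

## Working session

There is one attempt and no reset: what is moved stays moved. The work goes in short steps, Python scripts to look and compute and a tool call to move; the robot and the scene stay as the last step left them, time stands still between calls to the robot, and variables do not carry over. Pictures are saved under pics/ and viewed, at most 10 in all, crops included, and the job is handed in when it is done.

Besides the shell and the picture viewer there is one more tool, called after ">>>" in YAML: its name, and indented under it one key for each argument. servo_tool: Moves the arm, as the interface text tells. Its arguments: {"type":"object","properties":{"moves":{"type":"array","items":{"type":"object","properties":{"jaw":{"type":"number"},"dx":{"type":"number"},"dy":{"type":"number"},"dz":{"type":"number"},"roll":{"type":"number"}}}},"newtons":{"type":"number"}},"required":["moves"]}

```bash
mkdir -p pics; ls; python3 - <<'E'
from station import *
import cv2,numpy as np
for n in ["scene","top"]:
    p,d=grab_frame(n); c=calibration(n)
    np.savez(f"{n}.npz",p=p,d=d,K=c["intrinsics"],R=c["R"],t=c["t"])
    cv2.imwrite(f"pics/{n}0.png",p[:,:,::-1])
    print(n,c)
print(get_state())
E
```

```text
pics
scene {'intrinsics': array([[526.3800659 ,   0.        , 282.97072775],
       [  0.        , 526.3800659 , 210.53872412],
       [  0.        ,   0.        ,   1.        ]]), 'R': array([[-0.41169144,  0.91108769,  0.02072151],
       [ 0.55593172,  0.26909494, -0.7864654 ],
       [-0.722115  , -0.31226133, -0.61728663]]), 't': array([ 0.36712435, -0.19083507,  1.74472615])}
top {'intrinsics': array([[506.44456673,   0.        , 276.01621464],
       [  0.        , 506.44456673, 207.66796018],
       [  0.        ,   0.        ,   1.        ]]), 'R': array([[ 0.11473746, -0.9933902 ,  0.00335163],
       [-0.97300084, -0.11306135, -0.20121257],
       [ 0.20026153,  0.01982549, -0.97954187]]), 't': array([-0.20548385,  0.56282122,  1.42285479])}
{'t': 0.1, 'q': array([ 1.57309740e+00,  3.59300934e-01,  1.11616388e-02, -3.00323882e-04,
       -1.22410920e+00, -2.88086821e-01]), 'qd': array([-0.00049425, -0.00202495,  0.00202991,  0.00086945, -0.00058493,
        0.00025917]), 'joint_efforts': array([-1.33160742e-03, -5.84164596e+01,  2.93751848e+01,  7.01553851e+00,
        1.01739261e-02, -5.05938510e-05]), 'eef_pos': array([0.19020448, 0.64719352, 0.22573199]), 'ee_rot': array([ 3.14012011e+00, -1.41918843e-04, -2.85887899e-01]), 'force': array([-0.74840384,  0.63529297, -0.14527772]), 'moment': array([-0.00603552,  0.0241951 ,  0.00270907]), 'gripper_force': 0.0, 'width': 0.08774917750320352}
```

View pics/scene0.png

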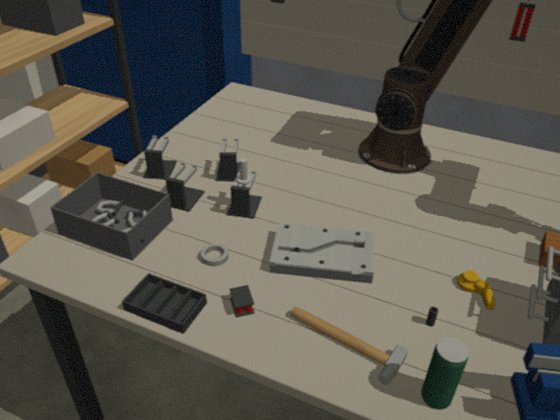

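View pics/top0.png

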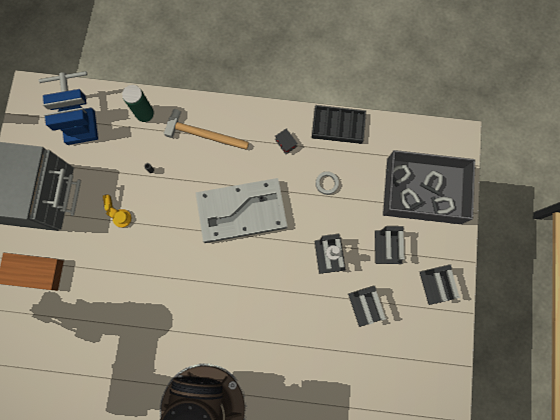

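The four forks are at (333,253), (390,245), (367,305) and (440,285) in the top view. The robot's left is image left, so the right one is (333,253), which holds the punch. The jig is at (242,210). I'll zoom in on both.

```bash
python3 - <<'E'
import cv2,numpy as np
z=np.load("top.npz"); p=z["p"][:,:,::-1]
a=cv2.resize(p[170:250,185:305],None,fx=6,fy=6,interpolation=cv2.INTER_CUBIC)[:,:720]
cv2.imwrite("pics/jigz.png",a)
b=cv2.resize(p[220:290,300:380],None,fx=7,fy=7,interpolation=cv2.INTER_CUBIC)
cv2.imwrite("pics/forkz.png",b)
E
```

```text
(no output)
```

View pics/jigz.png

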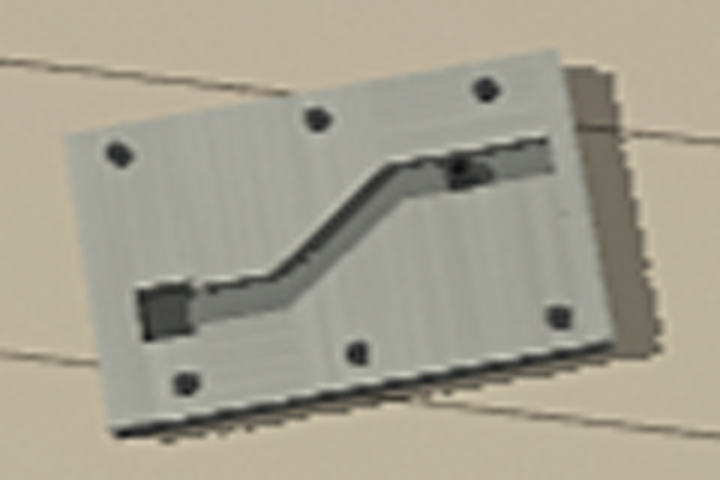

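View pics/forkz.png

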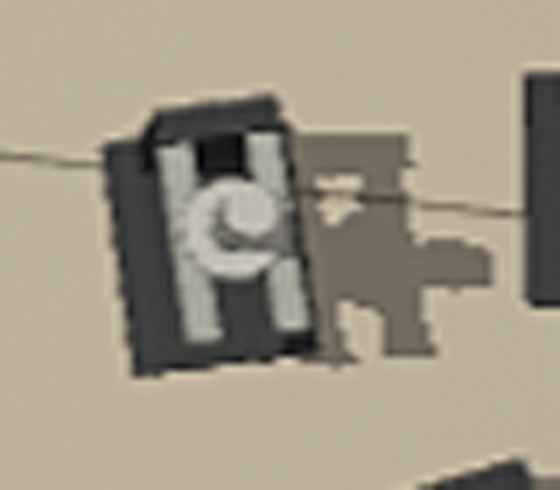

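The jig's closed end is on the right at zoom (552,157), the pin is at (462,170), and the pocket is on the left at (165,312). The punch collar is at about (237,228) in the fork zoom, with the post towards +x.

```bash
cat > h.py <<'E'
import cv2,numpy as np
def cast(uv,z,K,R,t):
    uv=np.atleast_2d(uv).astype(float)
    d=np.c_[uv,np.ones(len(uv))]@np.linalg.inv(K).T@R   # world ray dirs
    o=-R.T@t
    return (o+d*((z-o[2])/d[:,2])[:,None])[:,:2]
def proj(X,K,R,t):
    c=np.atleast_2d(X)@R.T+t; q=c@K.T
    return q[:,:2]/q[:,2:]
SEAM=np.array([[22,-84],[22,-32],[-22,32],[-22,88]])/1000.
E
python3 - <<'E'
from h import *
z=np.load("top.npz");p=z["p"];C=(z["K"],z["R"],z["t"])
hsv=cv2.cvtColor(p,cv2.COLOR_RGB2HSV)
m=((hsv[:,:,1]<45)&(hsv[:,:,2]>110)).astype(np.uint8)
m[:, :185]=0;m[:,305:]=0;m[:170]=0;m[250:]=0
n,l,s,c=cv2.connectedComponentsWithStats(m); i=1+s[1:,4].argmax()
print(s[i])
cn=max(cv2.findContours((l==i).astype(np.uint8),0,1)[0],key=len)[:,0]
w=cast(cn,.038,*C)*1000
(cx,cy),(a,b),ang=cv2.minAreaRect(w.astype(np.float32)); print("rect",cx,cy,a,b,ang)
# pts by eye
g=lambda u,f,ox,oy:(np.array(u)+.5)/f-.5+[ox,oy]
for k,u,zz in [("pocket TL..",(140,292),.038),("closed top",(550,140),.038),("closed bot floor",(553,172),.038),("pocket left bot",(145,340),.038),("pin top",(462,166),.040)]:
    print(k,cast(g(u,6,185,170),zz,*C)*1000)
for k,u,zz in [("collar",(237,228),.096),("grip top",(255,207),.156),("prongL far",(175,150),.09),("prongL near",(203,335),.09),("prongR far",(267,135),.09),("prongR near",(293,325),.09)]:
    print(k,cast(g(u,7,300,220),zz,*C)*1000)
z=np.load("scene.npz");p=z["p"][:,:,::-1]
cv2.imwrite("pics/s.png",np.hstack([cv2.resize(p[150:220,215:275],None,fx=6,fy=6,interpolation=2),cv2.resize(p[215:285,265:380],None,fx=3.8,fy=6,interpolation=2)])[:, :800])
E
```

```text
[ 185  170  120   78 6106]
rect 575.1373901367188 -45.05126953125 232.67962646484375 357.86279296875 6.643085479736328
pocket TL.. [[531.90758803  56.84424987]]
closed top [[ 631.39356073 -134.49777076]]
closed bot floor [[ 615.38308542 -137.84233953]]
pocket left bot [[508.52139508  51.02804315]]
pin top [[612.75609655 -92.77976582]]
collar [[ 467.27608823 -314.16640372]]
grip top [[ 468.4087359  -314.09129036]]
prongL far [[ 496.55956788 -287.0574953 ]]
prongL near [[ 423.87156826 -305.2519367 ]]
prongR far [[ 506.90232009 -323.34528117]]
prongR near [[ 431.96339237 -340.56114287]]
```

View pics/s.png

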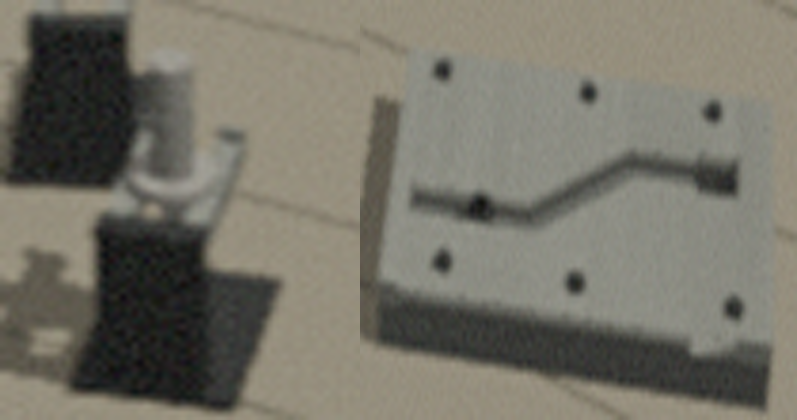

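Scene crop: the punch stands upright in its fork at crop (168,60) to (170,195). In the jig the pin is at (480,208) and the pocket at (718,175), which agrees with the top view.

```bash
python3 - <<'E'
from h import *
z=np.load("top.npz");p=z["p"];C=(z["K"],z["R"],z["t"])
lab=cv2.cvtColor(p,cv2.COLOR_RGB2LAB)
o=np.zeros(p.shape[:2],np.uint8)
sub=lab[170:250,185:305]
th,_=cv2.threshold(np.ascontiguousarray(sub[:,:,2]),0,255,cv2.THRESH_OTSU)
o[170:250,185:305]=((sub[:,:,2]<th)&(sub[:,:,0]>120))
o=cv2.morphologyEx(o,cv2.MORPH_OPEN,np.ones((3,3)))
cn=max(cv2.findContours(o,0,1)[0],key=cv2.contourArea)[:,0]
w=cast(cn,.038,*C)*1000
print(th,cv2.minAreaRect(w.astype(np.float32)))
g=lambda u,f,ox,oy:(np.array(u)+.5)/f-.5+[ox,oy]
q=cast(g([(65,135),(557,50),(612,343),(112,430)],6,185,170),.038,*C)*1000
print(q,q.mean(0))
print([np.degrees(np.arctan2(*(-(a-b))))for a,b in((q[1],q[0]),(q[2],q[3]))])
# bolts in plate: dark blobs
z2=np.load("scene.npz");C2=(z2["K"],z2["R"],z2["t"])
gs=lambda u:(np.array(u)-[360,0]+.5)/[3.8,6]-.5+[265,215]
s=cast(gs([(442,69),(588,92),(712,110),(733,306),(575,281),(442,260)]),.041,*C2)*1000
t=cast(g([(487,90),(318,120),(120,154),(187,383),(357,352),(560,317)],6,185,170),.041,*C)*1000
print("bolts scene",s,s.mean(0));print("bolts top",t,t.mean(0))
E
```

```text
136.0 ((570.94775390625, -36.67156982421875), (149.9259033203125, 250.9279327392578), 16.918787002563477)
[[ 606.10111481  105.04932536]
 [ 677.69047969 -132.67661855]
 [ 533.41790235 -176.38691824]
 [ 462.69929896   60.70856377]] [569.97719895 -35.82641192]
[np.float64(-16.75927631049114), np.float64(-16.608293382591885)]
bolts scene [[ 545.76828505 -148.00358223]
 [ 516.69157906  -52.04275325]
 [ 491.32268818   28.16335927]
 [ 600.95909975   77.58307878]
 [ 630.58208839  -17.71149   ]
 [ 655.84799734  -98.90264941]] [573.52862296 -35.15233947]
bolts top [[ 652.44158371 -100.51431688]
 [ 627.5146267   -19.03553403]
 [ 599.02880985   76.04620666]
 [ 489.39429782   27.25118062]
 [ 514.12138281  -53.0998779 ]
 [ 542.79920217 -149.64151389]] [570.88331718 -36.4989759 ]
```

>>> servo_tool:
  moves:
    - {"dx": 0.035,"dy": -0.04,"roll": -10,"jaw": 1}
    - {"dx": 0.035,"dy": -0.04,"roll": -10,"jaw": 1}
    - {"dx": 0.035,"dy": -0.04,"roll": -10,"jaw": 1}
    - {"dx": 0.035,"dy": -0.04,"roll": -10,"jaw": 1}
    - {"dx": 0.035,"dy": -0.04,"roll": -10,"jaw": 1}
    - {"dx": 0.035,"dy": -0.04,"roll": -10,"jaw": 1}
    - {"dx": 0.035,"dy": -0.04,"roll": -10,"jaw": 1}
    - {"dx": 0.035,"dy": -0.04,"roll": -10,"jaw": 1}
    - {"dx": 0.035,"dy": -0.04,"roll": -10,"jaw": 1}
    - {"dx": 0.035,"dy": -0.04,"roll": -10,"jaw": 1}
  newtons: 40

```text
$.moves[0]: bad value
```

>>> servo_tool:
  moves:
    - {"dx": 0.035,"dy": -0.04,"dz": 0,"roll": -10,"jaw": 1}
    - {"dx": 0.035,"dy": -0.04,"dz": 0,"roll": -10,"jaw": 1}
    - {"dx": 0.035,"dy": -0.04,"dz": 0,"roll": -10,"jaw": 1}
    - {"dx": 0.035,"dy": -0.04,"dz": 0,"roll": -10,"jaw": 1}
    - {"dx": 0.035,"dy": -0.04,"dz": 0,"roll": -10,"jaw": 1}
    - {"dx": 0.035,"dy": -0.04,"dz": 0,"roll": -10,"jaw": 1}
    - {"dx": 0.035,"dy": -0.04,"dz": 0,"roll": -10,"jaw": 1}
    - {"dx": 0.035,"dy": -0.04,"dz": 0,"roll": -10,"jaw": 1}
    - {"dx": 0.035,"dy": -0.04,"dz": 0,"roll": -10,"jaw": 1}
    - {"dx": 0.035,"dy": -0.04,"dz": 0,"roll": -10,"jaw": 1}
  newtons: 40

```text
t: 1.35
eef_pos: [0.5411, 0.2461, 0.2263]
ee_rot: [3.141, -0.0, -2.037]
force: [0.3, 0.3, 0.4]
width: 0.088
gripper_force: 0.0
```

>>> servo_tool:
  moves:
    - {"dx": -0.007,"dy": -0.055,"dz": 0,"roll": -4.65,"jaw": 1}
    - {"dx": -0.007,"dy": -0.055,"dz": 0,"roll": -4.65,"jaw": 1}
    - {"dx": -0.007,"dy": -0.055,"dz": 0,"roll": -4.65,"jaw": 1}
    - {"dx": -0.007,"dy": -0.055,"dz": 0,"roll": -4.65,"jaw": 1}
    - {"dx": -0.007,"dy": -0.055,"dz": 0,"roll": -4.65,"jaw": 1}
    - {"dx": -0.007,"dy": -0.055,"dz": 0,"roll": -4.65,"jaw": 1}
    - {"dx": -0.007,"dy": -0.055,"dz": 0,"roll": -4.65,"jaw": 1}
    - {"dx": -0.007,"dy": -0.055,"dz": 0,"roll": -4.65,"jaw": 1}
    - {"dx": -0.007,"dy": -0.055,"dz": 0,"roll": -4.65,"jaw": 1}
    - {"dx": -0.007,"dy": -0.055,"dz": 0,"roll": -4.65,"jaw": 1}

```text
t: 2.6
eef_pos: [0.4697, -0.3041, 0.2264]
ee_rot: [3.141, -0.0, -2.845]
force: [1.1, 0.6, 0.6]
width: 0.087
gripper_force: 0.0
```

```bash
python3 - <<'E'
from station import *
from h import *
s=get_state();c=calibration("wrist")
p,d=grab_frame("wrist")
print(s["eef_pos"],s["ee_rot"],s["q"]);C=(c["intrinsics"],c["R"],c["t"])
np.savez("w1.npz",p=p,d=d,K=C[0],R=C[1],t=C[2])
cv2.imwrite("pics/w1.png",p[:,:,::-1])
print(-c["R"].T@c["t"],c["R"])
print(proj([[.467,-.314,.156],[.467,-.314,.096]],*C))
E
```

```text
[ 0.46969351 -0.30409529  0.22643143] [ 3.14139532e+00 -3.02074147e-05 -2.84531625e+00] [-2.24805402e-01  1.69733782e-01 -2.46052814e-01 -1.70636572e-04
 -1.15513417e+00 -1.04964561e+00]
[ 0.40104374 -0.32690277  0.38471459] [[-2.92570347e-01  9.56243988e-01  1.68170745e-04]
 [ 9.22377649e-01  2.82162277e-01  2.63825553e-01]
 [ 2.52234148e-01  7.73426506e-02 -9.64570396e-01]]
[[271.22548453 215.59241128]
 [273.38263761 194.10004424]]
```

View pics/w1.png

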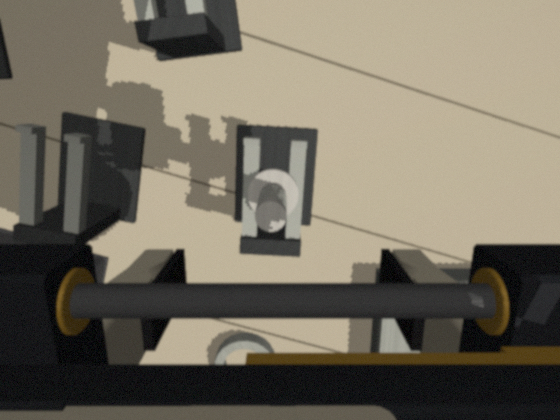

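The wrist view shows the grip top at (271,215) and the collar at (273,193). That matches the prediction for the punch at (467,-314) mm.

>>> servo_tool:
  moves:
    - {"dx": -0.0027,"dy": -0.0099,"dz": 0,"roll": 0,"jaw": 1}
    - {"dx": 0,"dy": 0,"dz": 0,"roll": 0,"jaw": 1}
    - {"dx": 0,"dy": 0,"dz": -0.016,"roll": 0,"jaw": 1}
    - {"dx": 0,"dy": 0,"dz": -0.016,"roll": 0,"jaw": 1}
    - {"dx": 0,"dy": 0,"dz": -0.016,"roll": 0,"jaw": 1}
    - {"dx": 0,"dy": 0,"dz": -0.016,"roll": 0,"jaw": 1}
    - {"dx": 0,"dy": 0,"dz": -0.016,"roll": 0,"jaw": 1}
    - {"dx": 0,"dy": 0,"dz": -0.016,"roll": 0,"jaw": 1}
    - {"dx": 0,"dy": 0,"dz": -0.016,"roll": 0,"jaw": 1}
    - {"dx": 0,"dy": 0,"dz": -0.007,"roll": 0,"jaw": 1}

```text
t: 3.9
eef_pos: [0.4671, -0.3122, 0.1062]
ee_rot: [3.141, -0.001, -2.843]
force: [0.1, 0.2, 0.2]
width: 0.0877
gripper_force: 0.0
```

>>> servo_tool:
  moves:
    - {"dx": 0,"dy": 0,"dz": 0,"roll": 0,"jaw": 0.5}
    - {"dx": 0,"dy": 0,"dz": 0,"roll": 0,"jaw": 0.3}
    - {"dx": 0,"dy": 0,"dz": 0,"roll": 0,"jaw": 0.2}
    - {"dx": 0,"dy": 0,"dz": 0,"roll": 0,"jaw": 0.1}
    - {"dx": 0,"dy": 0,"dz": 0,"roll": 0,"jaw": 0}
    - {"dx": 0,"dy": 0,"dz": 0,"roll": 0,"jaw": 0}
    - {"dx": 0,"dy": 0,"dz": 0,"roll": 0,"jaw": 0}
    - {"dx": 0,"dy": 0,"dz": 0,"roll": 0,"jaw": 0}
    - {"dx": 0,"dy": 0,"dz": 0,"roll": 0,"jaw": 0}
    - {"dx": 0,"dy": 0,"dz": 0,"roll": 0,"jaw": 0}
  newtons: 40

```text
t: 5.15
eef_pos: [0.4676, -0.3123, 0.1076]
ee_rot: [-3.142, 0.0, -2.843]
force: [0.0, 0.2, -0.3]
width: 0.0195
gripper_force: 40.0
```

>>> servo_tool:
  moves:
    - {"dx": 0,"dy": 0,"dz": 0.02,"roll": 0,"jaw": 0}
    - {"dx": 0,"dy": 0,"dz": 0.025,"roll": 0,"jaw": 0}
    - {"dx": 0,"dy": 0,"dz": 0.025,"roll": 0,"jaw": 0}
    - {"dx": 0,"dy": 0,"dz": 0.02,"roll": 0,"jaw": 0}
    - {"dx": 0.02,"dy": 0.025,"dz": 0,"roll": 0,"jaw": 0}
    - {"dx": 0.03,"dy": 0.036,"dz": 0,"roll": 0,"jaw": 0}
    - {"dx": 0.03,"dy": 0.036,"dz": 0,"roll": 0,"jaw": 0}
    - {"dx": 0.03,"dy": 0.036,"dz": 0,"roll": 0,"jaw": 0}
    - {"dx": 0.03,"dy": 0.036,"dz": 0,"roll": 0,"jaw": 0}
    - {"dx": 0.014,"dy": 0.02,"dz": 0,"roll": 0,"jaw": 0}

```text
t: 6.4
eef_pos: [0.6226, -0.1214, 0.1969]
ee_rot: [3.141, -0.001, -2.841]
force: [-0.1, -1.0, -1.8]
width: 0.0193
gripper_force: 40.0
```

```bash
python3 - <<'E'
from station import *
from h import *
ims=[]
pred={}
s=get_state();e=s["eef_pos"];print(e,s["ee_rot"],s["width"])
J=np.array([[.9573,-.2890],[.2890,.9573]]);c0=np.array([.5715,-.0363])
for n,z in(("wrist",1),("top",1)):
    c=calibration(n);C=(c["intrinsics"],c["R"],c["t"]);p,d=grab_frame(n)
    np.savez(n+"2.npz",p=p,d=d,K=C[0],R=C[1],t=C[2])
    P=np.array([[e[0],e[1],e[2]-.0876+h] for h in(0,.076,.136)])
    print(n,"tip,collar,top",proj(P,*C).round(1).tolist())
    pts=np.array([[22,-112],[22,-98],[22,-32],[-22,32],[-22,88],[-22,102]])/1e3
    W=np.c_[pts@J.T+c0,np.full(6,.026)]
    uv=proj(W,*C);print(uv.round(1).tolist())
    im=np.ascontiguousarray(p[:,:,::-1])
    if n=="top": im=cv2.resize(im[160:260,180:320],None,fx=5,fy=5,interpolation=2)
    cv2.imwrite(f"pics/{n}2.png",im)
E
```

```text
[ 0.62258377 -0.12142414  0.19692373] [ 3.14121975e+00 -7.21990364e-04 -2.84139246e+00] 0.019305722518548406
wrist tip,collar,top [[284.8, 216.3], [285.9, 260.6], [287.5, 332.2]]
[[266.5, 187.3], [282.2, 187.4], [356.5, 188.0], [434.0, 138.3], [499.1, 138.8], [515.3, 139.0]]
top tip,collar,top [[271.4, 189.6], [271.3, 183.0], [271.1, 177.2]]
[[276.9, 196.0], [272.3, 196.8], [250.6, 200.6], [231.8, 218.6], [213.2, 221.8], [208.5, 222.7]]
```

View pics/wrist2.png

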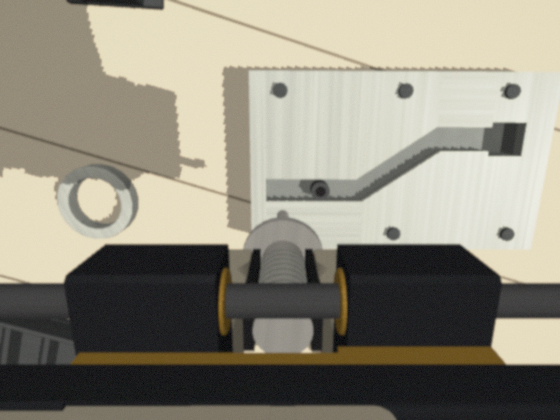

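The tip shows at (284,214), as predicted. The seam's left end is at x≈266 and the pocket is at about (507,139). I'll check the seam offset numerically.

```bash
python3 - <<'E'
from h import *
z=np.load("wrist2.npz");C=(z["K"],z["R"],z["t"]);g=cv2.cvtColor(z["p"],cv2.COLOR_RGB2GRAY)
J=np.array([[.9573,-.2890],[.2890,.9573]]);c0=np.array([.5715,-.0363])
tojig=lambda uv,h:((cast(uv,h,*C)-c0)@J*1000).round(1).tolist()
print("col300",g[172:210,300].tolist());print("col345",g[172:210,345].tolist())
print("row139",g[139,470:540].tolist());print("row189",g[189,255:285].tolist());print("col505",g[115:165,505].tolist())
print("corners jig", tojig([(250,70),(559,70),(249,248)],.038))
print("tip px",g[205:222,284].tolist())
b=g<70;n,l,s,c=cv2.connectedComponentsWithStats(b[170:205,300:340].astype(np.uint8));print(s,c+[300,170])
E
```

```text
col300 [211, 210, 211, 210, 210, 205, 194, 169, 137, 118, 109, 104, 100, 97, 104, 119, 133, 142, 148, 149, 145, 148, 149, 140, 122, 103, 91, 97, 129, 170, 201, 215, 216, 215, 215, 211, 207, 209]
col345 [214, 215, 213, 215, 213, 211, 207, 186, 160, 151, 150, 150, 151, 150, 152, 151, 152, 151, 151, 150, 152, 147, 146, 138, 129, 114, 95, 98, 128, 171, 201, 214, 216, 217, 214, 215, 213, 214]
row139 [156, 160, 157, 157, 159, 158, 161, 161, 162, 160, 162, 155, 141, 114, 97, 93, 93, 92, 95, 92, 91, 93, 94, 94, 95, 93, 96, 94, 95, 95, 93, 81, 66, 54, 52, 54, 51, 52, 49, 51, 50, 49, 52, 56, 52, 63, 67, 69, 69, 70, 67, 74, 87, 135, 189, 219, 226, 227, 228, 228, 225, 226, 225, 227, 225, 227, 228, 229, 231, 230]
row189 [202, 205, 207, 212, 210, 212, 208, 204, 207, 206, 194, 170, 154, 151, 153, 148, 152, 151, 149, 148, 147, 151, 151, 152, 150, 152, 150, 152, 150, 149]
col505 [228, 228, 228, 229, 229, 224, 206, 159, 103, 67, 56, 54, 51, 51, 50, 47, 51, 53, 52, 47, 48, 54, 50, 51, 54, 49, 51, 53, 51, 51, 49, 54, 52, 49, 55, 49, 54, 58, 69, 86, 131, 188, 224, 232, 232, 232, 232, 232, 232, 232]
corners jig [[-75.1, -124.2], [-76.9, 120.1], [75.0, -127.3]]
tip px [216, 216, 211, 205, 193, 167, 142, 124, 120, 123, 124, 121, 120, 119, 124, 134, 142]
[[   0    0   40   35 1264]
 [  10   11   14    9   42]
 [  15   16   11   11   94]] [[319.61787975 186.79905063]
 [314.83333333 183.5952381 ]
 [320.         191.22340426]]
```

```bash
python3 - <<'E'
from h import *
z=np.load("wrist2.npz");C=(z["K"],z["R"],z["t"])
J=np.array([[.9573,-.2890],[.2890,.9573]]);c0=np.array([.5715,-.0363])
tojig=lambda uv,h:((cast(uv,h,*C)-c0)@J*1000).round(1).tolist()
print("seam edges+closed end",tojig([(300,179.5),(300,201),(345,180),(345,201),(265.8,189)],.038))
print("pocket",tojig([(505,122),(505,155.5),(523.3,139)],.038))
print("pin top",tojig([(320,186.5)],.040))
tip=np.array([[.6226,-.1214]]);print("tip now jig",((tip-c0)@J*1000).round(1))
print("seen tip bottom (far edge row 210) at z",tojig([(284.5,210.)],.1093))
E
```

```text
seam edges+closed end [[12.5, -82.9], [31.3, -82.6], [12.6, -44.6], [31.0, -43.7], [20.9, -112.1]]
pocket [[-36.6, 83.9], [-9.2, 88.4], [-23.0, 101.3]]
pin top [[18.0, -65.9]]
tip now jig [[ 24.3 -96.2]]
seen tip bottom (far edge row 210) at z [[19.9, -96.5]]
```

>>> servo_tool:
  moves:
    - {"dx": 0,"dy": 0,"dz": -0.01,"roll": 0,"jaw": 0}
    - {"dx": 0,"dy": 0,"dz": -0.01,"roll": 0,"jaw": 0}
    - {"dx": 0,"dy": 0,"dz": -0.01,"roll": 0,"jaw": 0}
    - {"dx": 0,"dy": 0,"dz": -0.01,"roll": 0,"jaw": 0}
    - {"dx": 0,"dy": 0,"dz": -0.01,"roll": 0,"jaw": 0}
    - {"dx": 0,"dy": 0,"dz": -0.004,"roll": 0,"jaw": 0}
    - {"dx": 0,"dy": 0,"dz": 0,"roll": 0,"jaw": 0}
    - {"dx": 0,"dy": 0,"dz": 0,"roll": 0,"jaw": 0}
    - {"dx": 0,"dy": 0,"dz": 0,"roll": 0,"jaw": 0}
    - {"dx": 0,"dy": 0,"dz": 0,"roll": 0,"jaw": 0}

```text
t: 7.75
eef_pos: [0.6217, -0.1233, 0.1439]
ee_rot: [-3.141, 0.0, -2.843]
force: [-0.5, -0.5, -1.8]
width: 0.0189
gripper_force: 40.0
```

>>> servo_tool:
  moves:
    - {"dx": -0.001,"dy": -0.0005,"dz": -0.003,"roll": 0,"jaw": 0}
    - {"dx": 0,"dy": 0,"dz": -0.003,"roll": 0,"jaw": 0}
    - {"dx": 0,"dy": 0,"dz": -0.003,"roll": 0,"jaw": 0}
    - {"dx": 0,"dy": 0,"dz": -0.003,"roll": 0,"jaw": 0}
    - {"dx": 0,"dy": 0,"dz": -0.003,"roll": 0,"jaw": 0}
    - {"dx": 0,"dy": 0,"dz": -0.003,"roll": 0,"jaw": 0}
    - {"dx": 0,"dy": 0,"dz": -0.003,"roll": 0,"jaw": 0}
    - {"dx": 0,"dy": 0,"dz": -0.003,"roll": 0,"jaw": 0}
    - {"dx": 0,"dy": 0,"dz": -0.003,"roll": 0,"jaw": 0}
    - {"dx": 0,"dy": 0,"dz": 0,"roll": 0,"jaw": 0}

```text
t: 9.0
eef_pos: [0.6204, -0.1238, 0.1162]
ee_rot: [3.141, -0.001, -2.843]
force: [0.1, -0.3, -0.8]
width: 0.0194
gripper_force: 40.0
```

>>> servo_tool:
  moves:
    - {"dx": -0.001,"dy": 0.0035,"dz": 0,"roll": 0,"jaw": 0}
    - {"dx": -0.001,"dy": 0.0035,"dz": 0,"roll": 0,"jaw": 0}
    - {"dx": -0.001,"dy": 0.0035,"dz": 0,"roll": 0,"jaw": 0}
    - {"dx": -0.001,"dy": 0.0035,"dz": 0,"roll": 0,"jaw": 0}
    - {"dx": -0.001,"dy": 0.0035,"dz": 0,"roll": 0,"jaw": 0}
    - {"dx": -0.001,"dy": 0.0035,"dz": 0,"roll": 0,"jaw": 0}
    - {"dx": -0.001,"dy": 0.0035,"dz": 0,"roll": 0,"jaw": 0}
    - {"dx": -0.001,"dy": 0.0035,"dz": 0,"roll": 0,"jaw": 0}
    - {"dx": -0.001,"dy": 0.0035,"dz": 0,"roll": 0,"jaw": 0}
    - {"dx": -0.001,"dy": 0.0035,"dz": 0,"roll": 0,"jaw": 0}

```text
t: 10.25
eef_pos: [0.6105, -0.0886, 0.1166]
ee_rot: [-3.142, -0.0, -2.843]
force: [0.6, -0.7, -0.9]
width: 0.019
gripper_force: 40.0
```

>>> servo_tool:
  moves:
    - {"dx": -0.0011,"dy": 0.0035,"dz": 0,"roll": 0,"jaw": 0}
    - {"dx": -0.0011,"dy": 0.0035,"dz": 0,"roll": 0,"jaw": 0}
    - {"dx": -0.0011,"dy": 0.0035,"dz": 0,"roll": 0,"jaw": 0}
    - {"dx": -0.0011,"dy": 0.0035,"dz": 0,"roll": 0,"jaw": 0}
    - {"dx": -0.0011,"dy": 0.0035,"dz": 0,"roll": 0,"jaw": 0}
    - {"dx": -0.0011,"dy": 0.0035,"dz": 0,"roll": 0,"jaw": 0}
    - {"dx": -0.0011,"dy": 0.0035,"dz": 0,"roll": 0,"jaw": 0}
    - {"dx": -0.0011,"dy": 0.0035,"dz": 0,"roll": 0,"jaw": 0}
    - {"dx": -0.0028,"dy": 0.0023,"dz": 0,"roll": 0,"jaw": 0}
    - {"dx": -0.0028,"dy": 0.0023,"dz": 0,"roll": 0,"jaw": 0}

```text
t: 11.5
eef_pos: [0.596, -0.056, 0.1165]
ee_rot: [3.142, 0.0, -2.843]
force: [0.1, 0.0, -0.9]
width: 0.0194
gripper_force: 40.0
```

```bash
python3 - <<'E'
from station import *
from h import *
s=get_state();e=s["eef_pos"];print(e,s["force"])
J=np.array([[.9573,-.2890],[.2890,.9573]]);c0=np.array([.5715,-.0363])
print("tip jig",(e[:2]-c0)@J*1000)
c=calibration("wrist");C=(c["intrinsics"],c["R"],c["t"]);p,d=grab_frame("wrist")
print(proj([[*e[:2],e[2]-.0876]],*C), proj(np.c_[SEAM@J.T+c0,[.038]*4],*C).round())
cv2.imwrite("pics/w3.png",p[:,:,::-1])
E
```

```text
[ 0.59601354 -0.05601241  0.1165499 ] [ 0.10163068  0.00956636 -0.89007988]
tip jig [ 17.76992509 -25.95510613]
[[284.83025169 216.22158441]] [[197. 226.]
 [276. 226.]
 [378. 160.]
 [467. 161.]]
```

View pics/w3.png

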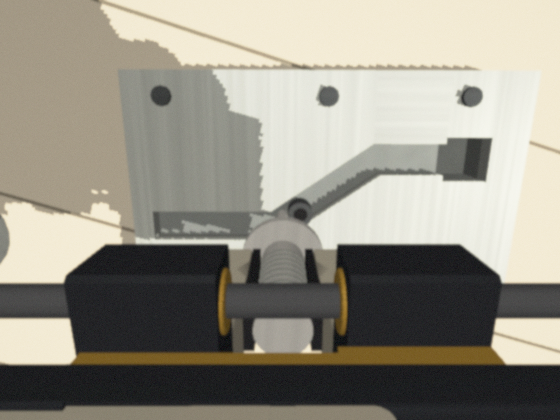

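The pin is at (299,210), just ahead of the tip and round the first bend. I'll carry on down the second leg.

>>> servo_tool:
  moves:
    - {"dx": -0.00275,"dy": 0.0022,"dz": 0,"roll": 0,"jaw": 0}
    - {"dx": -0.00275,"dy": 0.0022,"dz": 0,"roll": 0,"jaw": 0}
    - {"dx": -0.00275,"dy": 0.0022,"dz": 0,"roll": 0,"jaw": 0}
    - {"dx": -0.00275,"dy": 0.0022,"dz": 0,"roll": 0,"jaw": 0}
    - {"dx": -0.00275,"dy": 0.0022,"dz": 0,"roll": 0,"jaw": 0}
    - {"dx": -0.00275,"dy": 0.0022,"dz": 0,"roll": 0,"jaw": 0}
    - {"dx": -0.00275,"dy": 0.0022,"dz": 0,"roll": 0,"jaw": 0}
    - {"dx": -0.00275,"dy": 0.0022,"dz": 0,"roll": 0,"jaw": 0}
    - {"dx": -0.00275,"dy": 0.0022,"dz": 0,"roll": 0,"jaw": 0}
    - {"dx": -0.00275,"dy": 0.0022,"dz": 0,"roll": 0,"jaw": 0}

```text
t: 12.8
eef_pos: [0.5685, -0.0341, 0.1166]
ee_rot: [3.142, -0.0, -2.843]
force: [-0.3, 0.1, -1.5]
width: 0.0195
gripper_force: 40.0
```

Remaining to bend 2 is (-27.3, +22.1) mm.

>>> servo_tool:
  moves:
    - {"dx": -0.00275,"dy": 0.0022,"dz": 0,"roll": 0,"jaw": 0}
    - {"dx": -0.00275,"dy": 0.0022,"dz": 0,"roll": 0,"jaw": 0}
    - {"dx": -0.00275,"dy": 0.0022,"dz": 0,"roll": 0,"jaw": 0}
    - {"dx": -0.00275,"dy": 0.0022,"dz": 0,"roll": 0,"jaw": 0}
    - {"dx": -0.00275,"dy": 0.0022,"dz": 0,"roll": 0,"jaw": 0}
    - {"dx": -0.00275,"dy": 0.0022,"dz": 0,"roll": 0,"jaw": 0}
    - {"dx": -0.00275,"dy": 0.0022,"dz": 0,"roll": 0,"jaw": 0}
    - {"dx": -0.00275,"dy": 0.0022,"dz": 0,"roll": 0,"jaw": 0}
    - {"dx": -0.00275,"dy": 0.0022,"dz": 0,"roll": 0,"jaw": 0}
    - {"dx": -0.0026,"dy": 0.0023,"dz": 0,"roll": 0,"jaw": 0}

```text
t: 14.05
eef_pos: [0.5412, -0.012, 0.1166]
ee_rot: [3.142, 0.0, -2.843]
force: [0.3, -0.5, -2.3]
width: 0.0196
gripper_force: 40.0
```

>>> servo_tool:
  moves:
    - {"dx": -0.00105,"dy": 0.0035,"dz": 0,"roll": 0,"jaw": 0}
    - {"dx": -0.00105,"dy": 0.0035,"dz": 0,"roll": 0,"jaw": 0}
    - {"dx": -0.00105,"dy": 0.0035,"dz": 0,"roll": 0,"jaw": 0}
    - {"dx": -0.00105,"dy": 0.0035,"dz": 0,"roll": 0,"jaw": 0}
    - {"dx": -0.00105,"dy": 0.0035,"dz": 0,"roll": 0,"jaw": 0}
    - {"dx": -0.00105,"dy": 0.0035,"dz": 0,"roll": 0,"jaw": 0}
    - {"dx": -0.00105,"dy": 0.0035,"dz": 0,"roll": 0,"jaw": 0}
    - {"dx": -0.00105,"dy": 0.0035,"dz": 0,"roll": 0,"jaw": 0}
    - {"dx": -0.00105,"dy": 0.0035,"dz": 0,"roll": 0,"jaw": 0}
    - {"dx": -0.00105,"dy": 0.0035,"dz": 0,"roll": 0,"jaw": 0}

```text
t: 15.3
eef_pos: [0.5308, 0.0231, 0.1166]
ee_rot: [3.142, -0.0, -2.843]
force: [-0.2, 0.4, -0.6]
width: 0.0193
gripper_force: 40.0
```

```bash
python3 - <<'E'
from station import *
from h import *
s=get_state();e=s["eef_pos"];print(e,s["force"])
J=np.array([[.9573,-.2890],[.2890,.9573]]);c0=np.array([.5715,-.0363])
print("tip jig",(e[:2]-c0)@J*1000)
c=calibration("wrist");C=(c["intrinsics"],c["R"],c["t"]);p,d=grab_frame("wrist")
tip=proj([[*e[:2],e[2]-.0876]],*C);print(tip)
cv2.imwrite("pics/w4.png",cv2.resize(p[120:270,230:430,::-1],None,fx=4,fy=4,interpolation=2))
E
```

```text
[0.53076924 0.02314545 0.11656355] [-0.19312774  0.3568309  -0.62990568]
tip jig [-21.81181729  68.67832042]
[[284.85125623 216.23549469]]
```

View pics/w4.png

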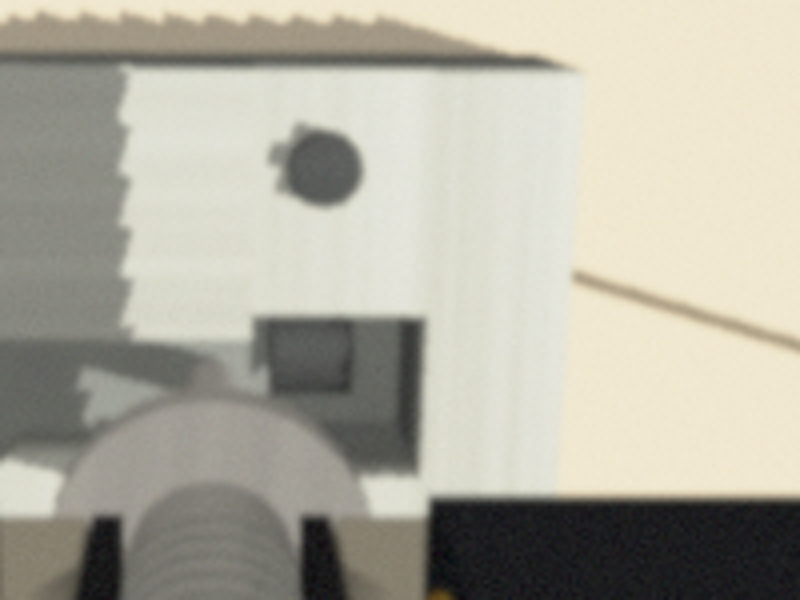

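The pin lies on its side inside the pocket at crop (310,355). I'll lift straight out and check the pin height by depth.

>>> servo_tool:
  moves:
    - {"dx": 0,"dy": 0,"dz": 0.004,"roll": 0,"jaw": 0}
    - {"dx": 0,"dy": 0,"dz": 0.004,"roll": 0,"jaw": 0}
    - {"dx": 0,"dy": 0,"dz": 0.004,"roll": 0,"jaw": 0}
    - {"dx": 0,"dy": 0,"dz": 0.008,"roll": 0,"jaw": 0}
    - {"dx": 0,"dy": 0,"dz": 0.01,"roll": 0,"jaw": 0}
    - {"dx": 0,"dy": 0,"dz": 0.01,"roll": 0,"jaw": 0}
    - {"dx": 0,"dy": 0,"dz": 0.01,"roll": 0,"jaw": 0}
    - {"dx": 0,"dy": 0,"dz": 0.01,"roll": 0,"jaw": 0}
    - {"dx": 0,"dy": 0,"dz": 0.01,"roll": 0,"jaw": 0}
    - {"dx": 0,"dy": 0,"dz": 0.01,"roll": 0,"jaw": 0}

```text
t: 16.6
eef_pos: [0.5309, 0.0229, 0.1972]
ee_rot: [3.142, 0.0, -2.843]
force: [-1.2, -0.6, -0.4]
width: 0.0194
gripper_force: 40.0
```

```bash
python3 - <<'E'
from station import *
from h import *
J=np.array([[.9573,-.2890],[.2890,.9573]]);c0=np.array([.5715,-.0363])
c=calibration("wrist");C=(c["intrinsics"],c["R"],c["t"]);p,d=grab_frame("wrist")
v,u=np.mgrid[:420,:560];X=np.stack([(u-C[0][0,2])/C[0][0,0]*d,(v-C[0][1,2])/C[0][1,1]*d,d],-1)
W=(X-C[2])@C[1]                       # R^T (Xc - t)
j=(W[...,:2]-c0)@J*1000; z=W[...,2]*1000
m=(d>0)&(abs(j[...,0]+22)<15)&(abs(j[...,1]-88)<15)&(z<24)
# height map on 3 mm grid
for y in range(73,104,3):
    print(y,[int(np.median(z[m&(abs(j[...,1]-y)<1.5)&(abs(j[...,0]-x)<1.5)])) if (m&(abs(j[...,1]-y)<1.5)&(abs(j[...,0]-x)<1.5)).any() else None for x in range(-36,-6,3)])
print(get_state()["eef_pos"])
E
```

```text
73 [None, None, None, None, None, None, None, None, None, None]
76 [None, None, 5, 6, 6, 5, 6, 6, 5, 12]
79 [None, 17, 19, 21, 21, 20, 19, 6, 5, 12]
82 [None, 16, 20, 21, 21, 20, 19, 7, 6, 10]
85 [None, 17, 19, 22, 21, 20, 20, 6, 6, 9]
88 [None, 17, 20, 22, 22, 21, 18, 6, 6, 11]
91 [None, 17, 19, 21, 21, 21, 20, 5, 6, 11]
94 [None, None, 5, 7, 6, 5, 5, 6, 6, 10]
97 [None, None, 5, 6, 6, 5, 5, 5, 5, 12]
100 [None, None, 6, 5, 6, 5, 5, 6, 5, 12]
103 [None, 16, 17, 10, 12, 20, 13, 13, 10, 15]
[0.53158267 0.02298439 0.19863467]
```

The pin lies flat on the pocket floor: centre height about 14 mm, about 5 mm from the pocket's centre. Now the punch goes back to the fork.

>>> servo_tool:
  moves:
    - {"dx": -0.004,"dy": -0.0213,"dz": 0,"roll": 0,"jaw": 0}
    - {"dx": -0.008,"dy": -0.042,"dz": 0,"roll": 0,"jaw": 0}
    - {"dx": -0.008,"dy": -0.042,"dz": 0,"roll": 0,"jaw": 0}
    - {"dx": -0.008,"dy": -0.042,"dz": 0,"roll": 0,"jaw": 0}
    - {"dx": -0.008,"dy": -0.042,"dz": 0,"roll": 0,"jaw": 0}
    - {"dx": -0.008,"dy": -0.042,"dz": 0,"roll": 0,"jaw": 0}
    - {"dx": -0.008,"dy": -0.042,"dz": 0,"roll": 0,"jaw": 0}
    - {"dx": -0.007,"dy": -0.04,"dz": 0,"roll": 0,"jaw": 0}
    - {"dx": -0.004,"dy": -0.022,"dz": 0,"roll": 0,"jaw": 0}
    - {"dx": 0,"dy": 0,"dz": 0,"roll": 0,"jaw": 0}

```text
t: 17.9
eef_pos: [0.4665, -0.3141, 0.1959]
ee_rot: [3.141, -0.001, -2.846]
force: [-0.8, 0.5, -1.2]
width: 0.0194
gripper_force: 40.0
```

>>> servo_tool:
  moves:
    - {"dx": 0,"dy": 0,"dz": 0,"roll": 0,"jaw": 0}
    - {"dx": 0,"dy": 0,"dz": 0,"roll": 0,"jaw": 0}
    - {"dx": 0,"dy": 0,"dz": 0,"roll": 0,"jaw": 0}
    - {"dx": 0,"dy": 0,"dz": 0,"roll": 0,"jaw": 0}
    - {"dx": 0,"dy": 0,"dz": 0,"roll": 0,"jaw": 0}
    - {"dx": 0,"dy": 0,"dz": 0,"roll": 0,"jaw": 0}
    - {"dx": 0,"dy": 0,"dz": 0,"roll": 0,"jaw": 0}
    - {"dx": 0,"dy": 0,"dz": 0,"roll": 0,"jaw": 0}
    - {"dx": 0,"dy": 0,"dz": 0,"roll": 0,"jaw": 0}
    - {"dx": 0,"dy": 0,"dz": 0,"roll": 0,"jaw": 0}

```text
t: 19.15
eef_pos: [0.4679, -0.3124, 0.1966]
ee_rot: [-3.142, 0.0, -2.843]
force: [-0.4, 0.0, -0.9]
width: 0.0197
gripper_force: 40.0
```

>>> servo_tool:
  moves:
    - {"dx": 0,"dy": -0.0008,"dz": -0.005,"roll": 0,"jaw": 0}
    - {"dx": 0,"dy": 0,"dz": -0.011,"roll": 0,"jaw": 0}
    - {"dx": 0,"dy": 0,"dz": -0.011,"roll": 0,"jaw": 0}
    - {"dx": 0,"dy": 0,"dz": -0.011,"roll": 0,"jaw": 0}
    - {"dx": 0,"dy": 0,"dz": -0.011,"roll": 0,"jaw": 0}
    - {"dx": 0,"dy": 0,"dz": -0.011,"roll": 0,"jaw": 0}
    - {"dx": 0,"dy": 0,"dz": -0.011,"roll": 0,"jaw": 0}
    - {"dx": 0,"dy": 0,"dz": -0.011,"roll": 0,"jaw": 0}
    - {"dx": 0,"dy": 0,"dz": -0.006,"roll": 0,"jaw": 0}
    - {"dx": 0,"dy": 0,"dz": 0,"roll": 0,"jaw": 0}

```text
t: 20.4
eef_pos: [0.4679, -0.3132, 0.1083]
ee_rot: [3.142, -0.0, -2.843]
force: [0.0, 0.5, -1.4]
width: 0.0193
gripper_force: 40.0
```

>>> servo_tool:
  moves:
    - {"dx": 0,"dy": 0,"dz": -0.0006,"roll": 0,"jaw": 0}
    - {"dx": 0,"dy": 0,"dz": 0,"roll": 0,"jaw": 0}
    - {"dx": 0,"dy": 0,"dz": 0,"roll": 0,"jaw": 0.23}
    - {"dx": 0,"dy": 0,"dz": 0,"roll": 0,"jaw": 0.25}
    - {"dx": 0,"dy": 0,"dz": 0,"roll": 0,"jaw": 0.28}
    - {"dx": 0,"dy": 0,"dz": 0,"roll": 0,"jaw": 0.35}
    - {"dx": 0,"dy": 0,"dz": 0,"roll": 0,"jaw": 0.5}
    - {"dx": 0,"dy": 0,"dz": 0,"roll": 0,"jaw": 0.7}
    - {"dx": 0,"dy": 0,"dz": 0,"roll": 0,"jaw": 0.7}
    - {"dx": 0,"dy": 0,"dz": 0,"roll": 0,"jaw": 0.7}

```text
t: 21.65
eef_pos: [0.4679, -0.3132, 0.1079]
ee_rot: [3.142, -0.0, -2.843]
force: [0.7, 0.2, -0.3]
width: 0.0602
gripper_force: 0.0
```

>>> servo_tool:
  moves:
    - {"dx": 0,"dy": 0,"dz": 0.006,"roll": 0,"jaw": 0.7}
    - {"dx": 0,"dy": 0,"dz": 0.014,"roll": 0,"jaw": 0.7}
    - {"dx": 0,"dy": 0,"dz": 0.014,"roll": 0,"jaw": 0.7}
    - {"dx": 0,"dy": 0,"dz": 0.014,"roll": 0,"jaw": 0.7}
    - {"dx": 0,"dy": 0,"dz": 0.014,"roll": 0,"jaw": 0.7}
    - {"dx": 0,"dy": 0,"dz": 0.014,"roll": 0,"jaw": 0.7}
    - {"dx": 0,"dy": 0,"dz": 0.014,"roll": 0,"jaw": 0.7}
    - {"dx": 0,"dy": 0,"dz": 0.014,"roll": 0,"jaw": 0.7}
    - {"dx": 0,"dy": 0,"dz": 0.014,"roll": 0,"jaw": 0.7}
    - {"dx": 0,"dy": 0,"dz": 0.014,"roll": 0,"jaw": 0.7}

```text
t: 22.9
eef_pos: [0.4678, -0.3132, 0.2409]
ee_rot: [3.142, -0.0, -2.843]
force: [-0.1, 0.1, 0.3]
width: 0.0612
gripper_force: 0.0
```

```bash
python3 - <<'E'
from station import *
from h import *
c=calibration("wrist");C=(c["intrinsics"],c["R"],c["t"]);p,d=grab_frame("wrist")
print(proj([[.4675,-.3135,.156],[.4675,-.3135,.096]],*C).round(1))
cv2.imwrite("pics/w5.png",p[:,:,::-1]);print(get_state()["eef_pos"],get_state()["width"])
E
```

```text
[[284.6 216.8]
 [284.2 196.1]]
[ 0.46865245 -0.31372778  0.2429137 ] 0.06127057135997836
```

View pics/w5.png

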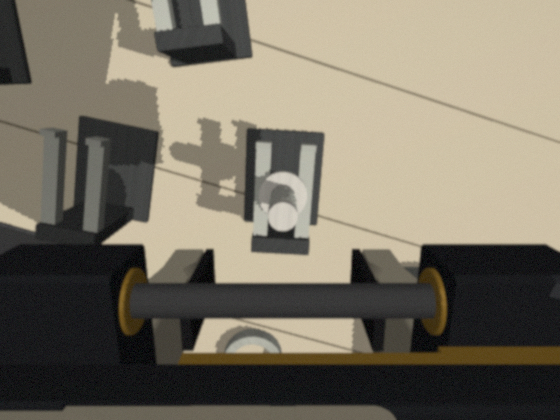

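The punch hangs upright: grip top at (284,216) and collar at (283,196), both as predicted. The gripper is clear.

```bash
python3 -c "
from station import *
print(job_done())"
```

```text
the job is handed in; nothing more can be done
None
```

The roll pin lies in the catch pocket, the punch hangs upright by its collar in its own fork rest, and the job was handed in at about 23 s; the hand-in gave no verdict back.

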